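# Shut the dust chest's flap with the hook pole

## Robot

A 6-joint arm with a two-finger parallel gripper is mounted at the origin on the work surface. World frame = base frame: x ahead of the robot, y to its left, z up, the work surface at z = 0. Lengths are in m, angles in rad, forces in N, time in s.
With the tool pointing down it reaches from about 0.4 to 0.925 m from the base axis. Payload 12.5 kg.
Tool frame: the origin (TCP) lies at the very end of the fingers, on their centre line; the grasp point (between the pads) lies 19 mm behind it; z points along the fingers, x is the direction in which the jaws open and shut, and the axes are right-handed (so a half turn about z gives the same grasp; the last joint's range is limited). The gripper opens to 95 mm and grips with 3 to 60 N. Pads are 20 mm wide; open, the fingers measure 119 mm over their backs; the gripper's body (75 mm by 180 mm) begins 59 mm behind the grasp point.
Start: joints at [1.049, 0.491, 1.559, -0, 1.092, -0.106], TCP at [0.252, 0.572, 0.215] pointing down, gripper open.
Joint ranges: [-3.1, 3.1], [-0.84, 2.19], [0.05, 2.79], [-1.13, 4.28], [0.06, 2.93], [-2.69, 2.69]. Speed limits (rad/s): [2.22, 2.22, 2.79, 3.14, 3.14, 3.14].

## Interface

Orientations are given as [roll, pitch, yaw] about the fixed x, y, z axes, in that order (R = Rz(yaw) Ry(pitch) Rx(roll)).
In Python, from cell import robot gives the robot as it stands. The module is installed in compiled form; this text tells all that it offers.
- The arm moves only by the tool move_arm, never from a script. Its argument "deltas" is one flat list of numbers, 7 for each row, row after row: the opening, from -1 (shut) to 1 (fully open), so that 0 is half open, then the shift along the tool's x, y, z in mm, then the turn, a rotation vector about the tool's x, y, z in degrees. A call has 1 to 10 rows; each row is the pose to reach, as a shift and turn from the pose commanded when the call began, along the tool's axes at that moment; what a row does not reach only later rows make up. A row lasts 1/8 s, in which the tool goes at most 62.5 mm and 10.7 degrees, less where a joint would pass 70% of its speed; a pose out of reach is approached as far as the arm can. A call with a gripper value outside its range is refused whole. The fingers move at their own pace and stop on an object; the grip force is fixed at half the most. Time passes only in rows, so rows that repeat a pose let the fingers close. It gives the time, the measured TCP pose, the force and the opening at its end, in the units of the state.
- robot.state(): the state, without advancing time (a new reading comes with each control period).
- robot.grab_frame(name): name is "scene" or "top"; returns a dict with "image" (420x560x3 uint8, red, green, blue), "fx", "fy", "cx", "cy" (pixels), "extrinsics" (4x4, takes a point from world to camera coordinates). Camera axes: x right, y down, z forward; pixel columns grow to the right and rows downward; lengths in m; the calibration is good to about 2 mm. A picture is of the moment at which its call begins. There is no depth.
- robot.hand_in(): hands the job in, once; it reports no verdict.
Trained networks look in a picture, given as the dict that the camera call returned (one of the last four; its "shot" number tells which), for a name from the list of things; names that differ only in an ending like _2 or _b are one class to them, and where a whole thing is asked for, a point or a joint stands for the part that bears it (a point fixed in the world has none). Each returns a list of dicts, best first, with "score" (0 to 1); they miss things now and then, are a little off and sometimes report something else, mostly with a low value. They report only what shows in the picture. A call takes as long as a camera call.
- robot.recognise(picture, query): "at" ([x, y, z] in m, in the coordinates of the camera as it stood for that picture, good to about 4 mm: the middle of the surface that is visible of it).
- robot.tip_of(picture, query): "at" ([x, y, z] in m, in the coordinates of the camera as it stood for that picture, good to about 4 mm: a listed point, or the origin of a listed thing).
The state is a dict: "t": time; "q": joint angles; "joint_vel": joint speeds; "tau": joint torques, N m; "ee_pos": TCP position; "ee_rot": TCP orientation; "wrist_force": force on the tool from outside, world axes, zero at the start; "wrist_torque": the same for the moment, N m; "gripper_width": finger opening in m.
Only numpy, scipy, OpenCV 4.12 (cv2) and the standard library are available. Lean on these libraries where they do the work, as an engineer would, in place of code of your own. Each camera call takes 0.05 s, during which the arm holds its last target.

## Task

The flap on top of the dust chest stands open. Take the wooden pole with the steel hook, put its hook through the ring eye on the flap's edge and swing the flap gently down until it is fully shut with the hook still in the eye, touching the chest and flap only with the pole, never with the robot. Then unhook, lay the pole lengthwise along the middle of the plywood board in front of the chest, let go, and leave everything else on the bench where it is.

Things in the scene. Friction and masses are not known exactly. Their poses are not given: they have to be found in the camera images.
- chest: Grey steel dust chest, fixed (place and yaw vary). Origin on the bench below the middle of the flap's hinge line; x points away from the robot, y left, z up. Width 200 (y); front face at x = -124, back at x = +100; top about 170 high. Two cheeks 8 thick flank the hatch (|y| = 92 to 100) up to z = 193. A round spigot, 82 wide, stands on top at x = 56, y = 50, up to z = 228.
- hinge (a point): Middle of the flap's hinge line, 175 above the bench on the chest's x = 0, y = 0; axes as the chest's. The hinge axis is the chest's y axis.
- flap (a joint): Flap angle in rad: 0 = shut (flat, a firm stop), 1.57 = upright, limit 1.8 (leaning away from the robot); starts at 1.0 to 1.65. Aluminium plate 6 thick, 176 wide, 0.3 kg, from the hinge towards the chest's front; its free edge is 112 from the hinge. Stiff hinge (0.26 N m): the flap stays at any angle it is left at; 2 to 4 N at the eye moves it.
- eye (a point): Centre of the steel ring eye on the middle of the flap's free edge, in the flap's plane: at flap angle a it lies at x = -130 cos a, y = 0, z = 175 + 130 sin a in the chest's frame. Inner diameter 25, wire 6, outer diameter 37; its hole runs along the chest's y axis, so a hook finger enters sideways. When shut, it stands just ahead of the chest's front face.
- pole: Loose hook pole, about 0.14 kg, lying flat. Wooden handle 260 long (x, -130 to +130), 24 wide (y), 30 high (z). Origin: centre of the handle's underside; z up. From its +x end a steel rod 7 thick runs on at z = 15 to x = 210, then bends square to +y as a straight finger whose tip is at y = 41. Centre of mass at about x = +40.
- hook (a point): Middle of the pole's hook finger: x = 210, y = 22, z = 15 in the pole's frame; axes as the pole's.
- board: Plywood board fixed on the bench in front of the chest, 100 (x) by 340 (y, its length) by 12 thick. Origin at the centre of its underside, so its top is at z = 12. The pole goes back here, lengthwise, either way round.
- batten: Bystander: plain straight batten of the same wood, 300 x 24 x 30, without hook; its long axis is x; origin at the centre of its underside. The pole and the batten lie on either side of the board and may be swapped.
- glue: Bystander: white glue bottle, 56 diameter, 150 high; origin at its foot.
- jar: Bystander: amber jar, 72 diameter, 100 high; origin at its foot.
- blank: Bystander: light wood blank with a neck, body 200 x 85 x 40, neck to x = 235; origin at the underside of the body.
- hammer: Bystander: hammer lying flat along its x axis, about 260 long.
- tape: Bystander: loose cardboard ring, 72 diameter, 24 high, lying on the rear part of the chest's top, beside the spigot; origin at the centre of its underside.
- sander: Bystander: cork sanding block 50 x 45 x 30; origin at the centre of its underside.
- offcut: Bystander: light wood offcut 50 x 45 x 45; origin at the centre of its underside.

How it is judged:
By the outcome, as a careful person would: the job done as asked, in the order asked, and still so for the second after the job is handed in, with the robot touching nothing.
It also fails if it takes over 64 s, if anything falls off the work surface, if the arm or the gripper's body presses on something with over 40 N, if the wrist force passes 120 N, or if a joint passes its speed limit or range.

## Working session

There is one attempt and no reset: what is moved stays moved. The work goes in short steps, Python scripts to look and compute and a tool call to move; the robot and the scene stay as the last step left them, time stands still between calls to the robot, and variables do not carry over. Pictures are saved under pics/ and viewed, and the job is handed in when it is done.

Besides the shell and the picture viewer there is one more tool, called after "Emit:" in YAML: its name, and indented under it one key for each argument. move_arm: Moves the arm, as the interface text tells. Its arguments: {"type":"object","properties":{"deltas":{"type":"array","items":{"type":"number"}}},"required":["deltas"]}

```bash
mkdir -p pics; ls
cat > h.py <<'E'
import numpy as np, cv2
from scipy.spatial.transform import Rotation as R
from cell import robot
def grab(n,fn=None):
    f=robot.grab_frame(n)
    if fn: cv2.imwrite('pics/'+fn,cv2.cvtColor(f['image'],cv2.COLOR_RGB2BGR))
    return f
def w(f,p):
    E=np.array(f['extrinsics']); return E[:3,:3].T@(np.array(p)-E[:3,3])
def proj(f,p):
    E=np.array(f['extrinsics']); c=E[:3,:3]@np.array(p)+E[:3,3]
    return np.array([f['fx']*c[0]/c[2]+f['cx'],f['fy']*c[1]/c[2]+f['cy']])
def ray_z(f,uv,z):
    E=np.array(f['extrinsics']); o=-E[:3,:3].T@E[:3,3]
    d=E[:3,:3].T@np.array([(uv[0]-f['cx'])/f['fx'],(uv[1]-f['cy'])/f['fy'],1])
    return o+d*(z-o[2])/d[2]
E
python3 - <<'E'
from h import *
np.set_printoptions(precision=4,suppress=True)
for n in ['scene','top']:
    f=grab(n,n+'0.png'); E=np.array(f['extrinsics']); print(n,-E[:3,:3].T@E[:3,3],E[2,:3])
    for q in ['chest','hinge','eye','pole','hook','board','batten','glue','jar','blank','hammer','tape','sander','offcut']:
        for fn in (robot.recognise,robot.tip_of):
            try: r=fn(f,q)
            except Exception as e: print(q,fn.__name__,e); continue
            print(q,fn.__name__,[(w(f,d['at']).round(4).tolist(),round(d['score'],2)) for d in r[:2]])
s=robot.state(); print(s['t'],s['ee_pos'],s['ee_rot'],s['gripper_width'])
E
```

```text
pics
scene [ 1.2381 -0.4172  0.9818] [-0.5724  0.3814 -0.7259]
chest call [([0.4462, 0.3252, 0.0252], 0.73), ([0.7128, -0.0555, 0.173], 0.65)]
chest call [([0.6797, -0.0231, 0.0025], 0.87)]
hinge call [([0.7167, -0.0546, 0.1699], 0.77)]
hinge call [([0.6857, -0.0243, 0.1721], 0.77), ([0.681, -0.0241, 0.0018], 0.36)]
eye call []
eye call [([0.6679, -0.029, 0.3026], 0.92)]
pole call [([0.4466, 0.3277, 0.0233], 0.87)]
pole call [([0.4194, 0.3256, 0.0034], 0.8), ([0.7217, 0.236, -0.0014], 0.4)]
hook call [([0.45, 0.3289, 0.0286], 0.66)]
hook call [([0.6134, 0.4211, 0.0173], 0.74), ([0.6795, -0.0217, 0.0035], 0.65)]
board call [([0.4164, -0.0474, 0.0134], 0.89), ([0.6766, -0.0318, 0.2483], 0.6)]
board call [([0.4278, 0.0017, -0.0035], 0.67), ([0.7327, -0.3394, 0.0066], 0.63)]
batten call [([0.472, -0.3353, 0.0281], 0.8)]
batten call [([0.442, -0.3267, -0.0044], 0.7), ([0.7395, -0.0681, 0.1678], 0.4)]
glue call [([0.7334, 0.2205, 0.0835], 0.78)]
glue call [([0.7219, 0.238, -0.0031], 0.86)]
jar call [([0.4103, 0.5328, 0.0394], 0.7), ([0.7672, -0.2342, 0.0869], 0.58)]
jar call [([0.7517, -0.
[... 1310 characters left out ...]
75)]
jar call [([0.7424, -0.2304, 0.099], 0.7)]
jar call [([0.7501, -0.2368, -0.0033], 0.76)]
blank call [([0.3981, 0.5312, 0.0407], 0.81)]
blank call [([0.6189, 0.4183, 0.0167], 0.21)]
hammer call [([0.4491, -0.5407, 0.0224], 0.73)]
hammer call [([0.4218, -0.5494, -0.0005], 0.69), ([0.7235, 0.2346, -0.0008], 0.17)]
tape call [([0.7453, -0.0725, 0.1919], 0.59)]
tape call [([0.746, -0.073, 0.1679], 0.72), ([0.427, 0.5496, -0.004], 0.5)]
sander call [([0.7381, -0.3373, 0.0293], 0.5)]
sander call [([0.7421, -0.3381, -0.0038], 0.71)]
offcut call [([0.7345, 0.322, 0.0454], 0.57)]
offcut call [([0.737, 0.3234, 0.0007], 0.63)]
2.9 [0.2524 0.5718 0.2147] [ 3.1416 -0.0001  1.155 ] 0.09590457879269626
```

View pics/scene0.png

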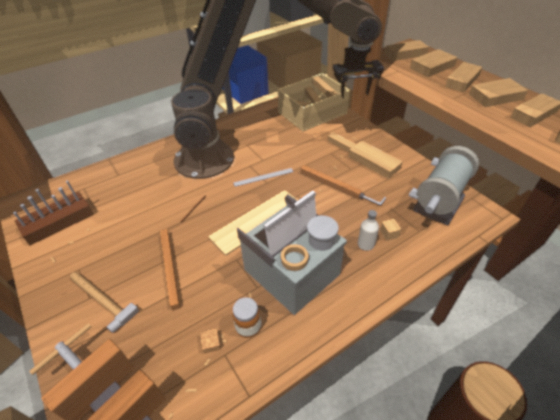

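View pics/top0.png

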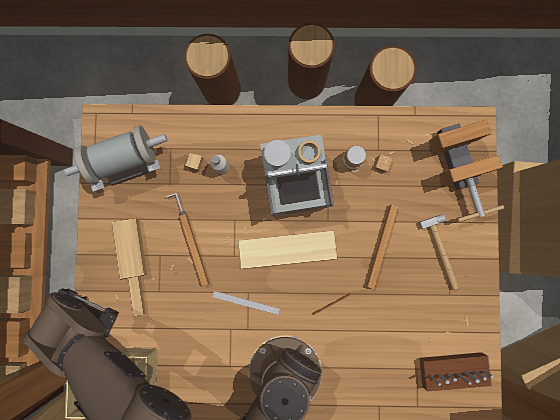

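Run:
```python
import cv2
a=cv2.imread('pics/top0.png')
cv2.imwrite('pics/c1.png',cv2.resize(a[180:300,150:250],None,fx=5,fy=5,interpolation=cv2.INTER_CUBIC))
cv2.imwrite('pics/c2.png',cv2.resize(a[125:275,230:350],None,fx=4,fy=4,interpolation=cv2.INTER_CUBIC))
b=cv2.imread('pics/scene0.png')
cv2.imwrite('pics/c3.png',cv2.resize(b[180:320,200:360],None,fx=4,fy=4,interpolation=cv2.INTER_CUBIC))
```

```text
(no output)
```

View pics/c1.png

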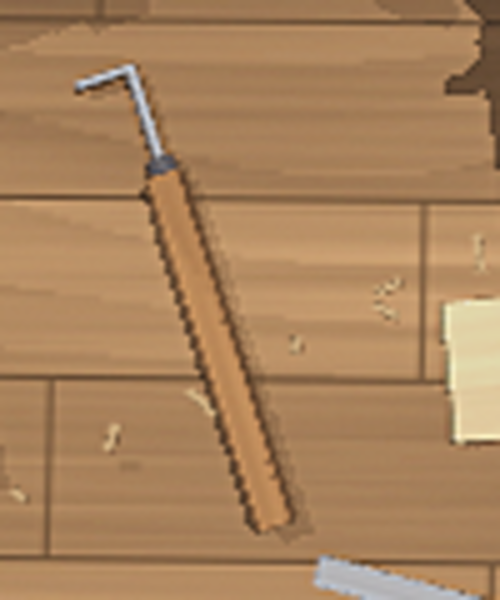

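View pics/c2.png

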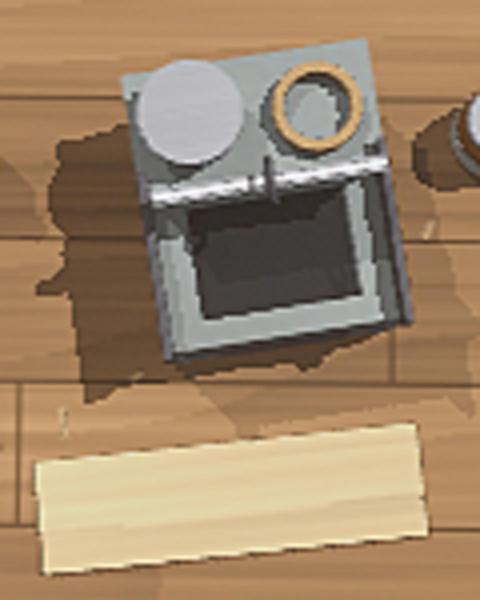

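View pics/c3.png

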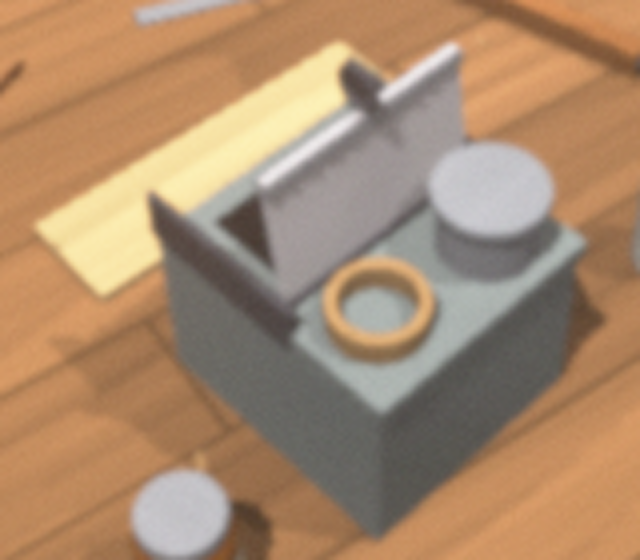

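```bash
cat > fit.py <<'E'
from h import *
from scipy.optimize import least_squares
np.set_printoptions(precision=4,suppress=True)
T=grab('top');S=grab('scene')
c1=lambda u,v:np.array([150+u/5,180+v/5])-.4
c2=lambda u,v:np.array([230+u/4,125+v/4])-.4
c3=lambda u,v:np.array([200+u/4,180+v/4])-.4
def pose(p,P):
    x,y,a=p; c,s=np.cos(a),np.sin(a); return np.array([x+c*P[0]-s*P[1],y+s*P[0]+c*P[1],P[2]])
ch=[(T,c2(122,75),(.1,.1,.17)),(T,c2(367,40),(.1,-.1,.17)),
 (T,c2(168,358),(-.124,.1,.185)),(T,c2(410,325),(-.124,-.1,.193)),
 (T,c2(190,112),(.056,.05,.228)),(S,c3(490,195),(.056,.05,.228)),(S,c3(587,240),(.1,.1,.17)),(S,c3(378,410),(.1,-.1,.17)),(S,c3(152,193),(-.124,-.1,.193)),(S,c3(378,535),(.1,-.1,0))]
def fit(L,p0,l):
    r=least_squares(lambda p:np.concatenate([proj(f,pose(p,P))-uv for f,uv,P in L]),p0,loss='soft_l1')
    print(l,r.x,np.degrees(r.x[2])); print([ (proj(f,pose(r.x,P))-uv).round(1).tolist() for f,uv,P in L]); return r.x
C=fit(ch,[.68,-.025,.1],'chest')
b=[(T,c2(36,463),(.05,.17,.012)),(T,c2(415,424),(.05,-.17,.012)),(T,c2(428,535),(-.05,-.17,.012)),(T,c2(45,574),(-.05,.17,.012)),
 (S,c3(35,227),(-.05,-.17,.012)),(S,c3(103,296),(.05,-.17,.012)),(S,c3(342,42),(-.05+.1*0,.17,.012))]
B=fit(b[:6],[.425,0,.1],'board')
pl=[(T,c1(130,70),(.21,0,.015)),(T,c1(80,88),(.21,.041,.015)),(T,c1(167,172),(.13,0,.030)),(T,c1(146,183),(.13,.012,.030)),(T,c1(186,170),(.13,-.012,.030)),(T,c1(272,523),(-.13,0,.030)),(T,c1(252,527),(-.13,.012,.030)),(T,c1(293,517),(-.13,-.012,.030))]
P=fit(pl,[.425,.327,.3],'pole')
def flap(a,y,r): return pose(C,(-r*np.cos(a),y,.175+r*np.sin(a)))
fl=[(T,c2(150,197),.088,.112),(T,c2(388,164),-.088,.112),(S,c3(262,185),-.088,.112),(S,c3(460,48),.088,.112)]
for th in (.003,-.003,0):
  r=least_squares(lambda q:np.concatenate([proj(f,flap(q[0],y,R_))-uv for f,uv,y,R_ in fl]),[1.45]); print('flap',r.x,r.fun.round(1))
a=r.x[0]; print('eye',flap(a,0,.13))
E
python3 fit.py
```

```text
chest [ 0.6845 -0.0257  0.1521] 8.717247194328001
[[-0.8, 1.3], [-0.6, 1.2], [-2.6, -1.0], [-0.2, -2.0], [-0.8, -0.1], [0.2, -1.5], [-1.0, 0.4], [-0.8, 0.5], [-0.6, 0.9], [-0.6, 2.8]]
board [ 0.4286 -0.0035  0.1127] 6.459642524852748
[[-1.2, -0.2], [-0.0, -0.5], [-0.1, 0.1], [-0.6, 0.4], [-0.7, 0.1], [-0.7, 0.5]]
pole [0.4256 0.3228 0.3278] 18.77975090606289
[[0.7, -0.7], [-0.2, -0.7], [-0.9, 0.1], [0.1, -1.0], [-1.4, -0.6], [0.6, 0.9], [1.3, 1.2], [-0.3, 1.0]]
flap [1.4554] [-0.7 -0.3 -1.2 -0.6 -0.4 -0.5 -0.4 -0.4]
flap [1.4554] [-0.7 -0.3 -1.2 -0.6 -0.4 -0.5 -0.4 -0.4]
flap [1.4554] [-0.7 -0.3 -1.2 -0.6 -0.4 -0.5 -0.4 -0.4]
eye [ 0.6697 -0.028   0.3041]
```

```bash
cat >> h.py <<'E'
def delta(pos,rpy,cur=None):
    s=robot.state()
    p0,r0=(s['ee_pos'],s['ee_rot']) if cur is None else cur
    A=R.from_euler('xyz',r0);B=R.from_euler('xyz',rpy)
    print('t',s['t'],'cur',np.round(p0,4),np.round(r0,4),'F',np.round(s['wrist_force'],1),'w',round(s['gripper_width'],4),'d',np.round(A.inv().apply(np.array(pos)-p0)*1000,1),np.round(np.degrees((A.inv()*B).as_rotvec()),2))
E
python3 -c "
from h import *
delta([.506,.352,.06],[np.pi,0,1.899])"
```

```text
t 3.0 cur [0.2525 0.5718 0.2147] [ 3.1416e+00 -1.0000e-04  1.1549e+00] F [-0.1  0.6  0.1] w 0.0952 d [-98.6 320.7 154.7] [ 0.000e+00 -1.000e-02 -4.263e+01]
```

Emit:
move_arm:
  deltas: [1,-98.6,320.7,100,0,0,-42.6,1,-98.6,320.7,100,0,0,-42.6,1,-98.6,320.7,100,0,0,-42.6,1,-98.6,320.7,100,0,0,-42.6,1,-98.6,320.7,100,0,0,-42.6,1,-98.6,320.7,120,0,0,-42.6,1,-98.6,320.7,155,0,0,-42.6,1,-98.6,320.7,155,0,0,-42.6,1,-98.6,320.7,155,0,0,-42.6]

```text
t: 4.12
ee_pos: [0.5061, 0.3527, 0.0608]
ee_rot: [3.14, -0.0, 1.899]
wrist_force: [-1.0, -0.8, 1.1]
gripper_width: 0.095
```

```bash
python3 -c "
from h import *
f=grab('scene','s1.png'); g=grab('top','t1.png')
a=f['image'][130:230,280:400];b=g['image'][170:300,140:260]
k=np.hstack([cv2.resize(a,(396,330)),cv2.resize(b,(305,330))])
cv2.imwrite('pics/k1.png',k[:,:,::-1])
delta([.506,.352,.004],[np.pi,0,1.899])"
```

```text
t 4.225 cur [0.5062 0.3529 0.0613] [ 3.1392e+00 -5.0000e-04  1.8995e+00] F [-0.4  0.6  0.2] w 0.0952 d [-0.8 -0.6 57.3] [ 0.14 -0.03  0.03]
```

View pics/k1.png

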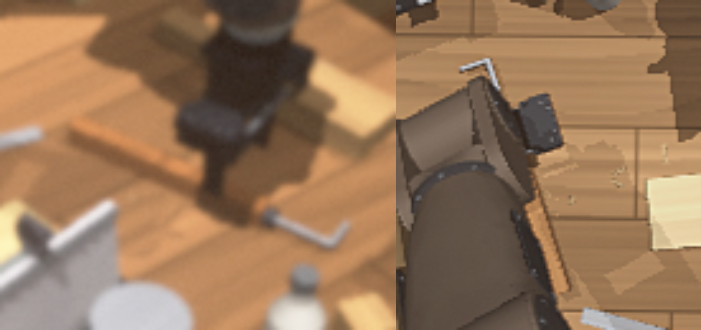

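Emit:
move_arm:
  deltas: [1,0,0,40,0,0,0,1,0,0,57,0,0,0,1,0,0,57,0,0,0,-1,0,0,57,0,0,0,-1,0,0,57,0,0,0,-1,0,0,57,0,0,0,-1,0,0,57,0,0,0,-1,0,0,57,0,0,0]

```text
t: 5.22
ee_pos: [0.506, 0.3521, 0.0028]
ee_rot: [3.141, -0.0, 1.898]
wrist_force: [0.3, -0.6, -0.3]
gripper_width: 0.0505
```

Emit:
move_arm:
  deltas: [-1,0,0,0,0,0,0,-1,0,0,0,0,0,0,-1,0,0,0,0,0,0,-1,0,0,0,0,0,0,-1,0,0,0,0,0,0]

```text
t: 5.85
ee_pos: [0.506, 0.3521, 0.0026]
ee_rot: [3.142, -0.0, 1.899]
wrist_force: [0.0, 0.5, -0.3]
gripper_width: 0.024
```

```bash
cat >> h.py <<'E'
C=np.array([.6845,-.0257,.1521]); CZ=R.from_euler('z',C[2])
HK=np.array([.1245,.022,.0124])  # hook mid rel. TCP, pole frame (level)
def tcp(hc,pitch=0.):
    "hook mid at chest-frame hc; pitch>0 nose down"
    hw=CZ.apply(hc)+[C[0],C[1],0]
    Rp=CZ*R.from_euler('y',pitch)       # pole orientation
    Rt=Rp*R.from_euler('xyz',[np.pi,0,np.pi/2])  # tool rel pole
    return hw-Rp.apply(HK), Rt.as_euler('xyz')
E
python3 -c "
from h import *
a=1.455; e=np.array([-.13*np.cos(a),0,.175+.13*np.sin(a)]);print(e)
p,r=tcp(e+[-.07,-.06,0]);print(p,r)
delta(p,r)
delta(tcp(e+[0,-.06,0])[0],r,(p,r))"
```

```text
[-0.0150199  0.         0.3041294]
[ 0.48982315 -0.13849856  0.2917294 ] [3.14159265 0.         1.72289633]
t 5.85 cur [0.506  0.3521 0.0026] [ 3.1416e+00 -1.0000e-04  1.8985e+00] F [ 0.   0.5 -0.3] w 0.024 d [-459.2 -173.2 -289.1] [ 0.   -0.   10.06]
t 5.85 cur [ 0.4898 -0.1385  0.2917] [3.1416 0.     1.7229] F [ 0.   0.5 -0.3] w 0.024 d [ 0. 70.  0.] [0. 0. 0.]
```

Emit:
move_arm:
  deltas: [-1,0,0,-30,0,0,0,-1,0,0,-80,0,0,0,-1,0,0,-130,0,0,0,-1,0,0,-180,0,0,0,-1,0,0,-230,0,0,0,-1,-30,-20,-275,0,0,0,-1,-75,-45,-289,0,0,2,-1,-125,-65,-289,0,0,4,-1,-175,-85,-289,0,0,6,-1,-225,-105,-289,0,0,10]

```text
t: 7.1
ee_pos: [0.4784, 0.1036, 0.2916]
ee_rot: [3.141, -0.0, 1.722]
wrist_force: [0.6, -1.4, -1.5]
gripper_width: 0.0235
```

Emit:
move_arm:
  deltas: [-1,-46,-30,0,0,0,0,-1,-96,-54,0,0,0,0,-1,-146,-60,0,0,0,0,-1,-200,-60,0,0,0,0,-1,-238,-28,0,0,0,0,-1,-238,-28,0,0,0,0]

```text
t: 7.85
ee_pos: [0.4888, -0.1364, 0.2909]
ee_rot: [-3.141, -0.0, 1.721]
wrist_force: [0.2, 0.3, -2.1]
gripper_width: 0.0239
```

```bash
python3 -c "
from h import *
p,r=tcp(np.array([-.015,-.06,.3041]))
delta(p,r)"
```

```text
t 7.85 cur [ 0.4888 -0.1364  0.2909] [-3.1413e+00 -3.0000e-04  1.7214e+00] F [ 0.2  0.3 -2.1] w 0.0239 d [-2.1 70.7 -0.9] [-0.02 -0.02 -0.09]
```

```bash
cat > look.py <<'E'
from h import *
import sys
n=sys.argv[1]
np.set_printoptions(precision=4,suppress=True)
def ch(p): return CZ.inv().apply(np.array(p)-[C[0],C[1],0])
F={k:grab(k) for k in('scene','top')}
for k,f in F.items():
    for q in ('hook','eye'):
        print(k,q,[(ch(w(f,d['at'])).round(4).tolist(),round(d['score'],2)) for d in robot.tip_of(f,q)[:2]])
s=robot.state(); Rt=R.from_euler('xyz',s['ee_rot']); Rp=Rt*R.from_euler('xyz',[np.pi,0,np.pi/2]).inv()
hw=s['ee_pos']+Rp.apply(HK); print('t',s['t'],'hook kin',ch(hw),'F',s['wrist_force'])
ims=[]
for k,f in F.items():
    u=proj(f,CZ.apply([-.05,-.02,.25])+[C[0],C[1],0]).astype(int)
    im=cv2.resize(f['image'][u[1]-45:u[1]+45,u[0]-50:u[0]+50],None,fx=4,fy=4,interpolation=cv2.INTER_CUBIC)
    im=im.copy()
    for p,c in ((hw,(255,0,0)),(hw+Rp.apply([0,.019,0]),(255,0,0)),(hw+Rp.apply([0,-.022,0]),(255,0,0))):
        v=(proj(f,p)-u+[50,45]+.5)*4; cv2.circle(im,tuple(int(x) for x in v),3,c,1)
    ims.append(im)
cv2.imwrite('pics/'+n+'.png',np.hstack(ims)[:,:,::-1])
E
python3 look.py l1
```

```text
scene hook [([-0.0871, -0.0496, 0.3032], 0.9)]
scene eye [([-0.014, -0.0018, 0.3026], 0.79)]
top hook [([-0.0837, -0.0531, 0.3027], 0.59), ([0.0496, -0.0569, 0.1692], 0.43)]
top eye [([-0.0208, -0.0042, 0.3057], 0.52), ([-0.1664, 0.6081, 0.0011], 0.37)]
t 8.15 hook kin [-0.0869 -0.0544  0.3043] F [-1.3035  0.2997 -1.2799]
```

View pics/l1.png

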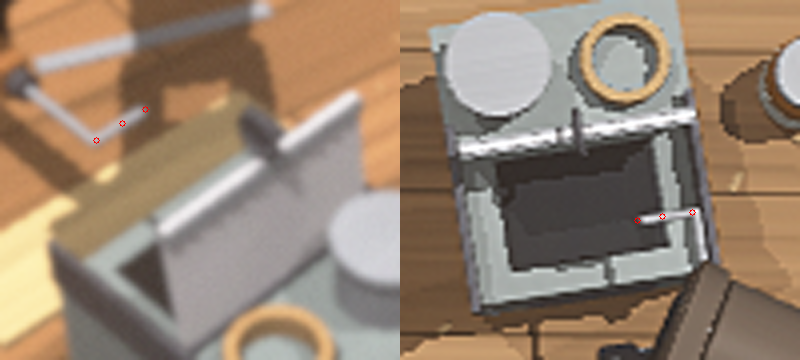

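Emit:
move_arm:
  deltas: [-1,-2,35,0,0,0,0,-1,-2,70,0,0,0,0,-1,-2,70,0,0,0,0,-1,-2,70,0,0,0,0]

```text
t: 8.65
ee_pos: [0.5564, -0.1251, 0.2915]
ee_rot: [-3.141, -0.0, 1.725]
wrist_force: [-0.1, -0.2, -0.8]
gripper_width: 0.0237
```

```bash
python3 look.py l2
```

```text
scene hook [([-0.0185, -0.0517, 0.3051], 0.61), ([-0.0184, -0.002, 0.3002], 0.59)]
scene eye [([-0.0167, -0.0001, 0.2987], 0.79)]
top hook [([-0.0128, -0.0543, 0.3048], 0.5)]
top eye [([-0.0175, -0.0028, 0.3016], 0.47)]
t 8.95 hook kin [-0.0169 -0.0574  0.3044] F [-0.284   0.259  -0.7014]
```

View pics/l2.png

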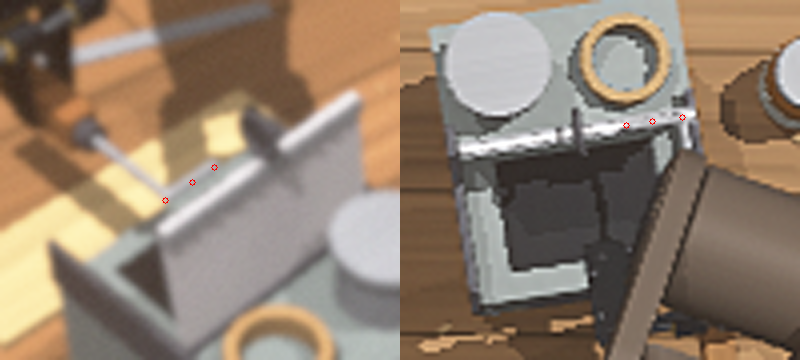

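```bash
cat > ring.py <<'E'
from h import *
import sys
a=float(sys.argv[1]); n=sys.argv[2]
f=grab('scene')
u=proj(f,CZ.apply([-.13*np.cos(a),-.02,.175+.13*np.sin(a)])+[C[0],C[1],0]).astype(int)
K=10
im=cv2.resize(f['image'][u[1]-25:u[1]+25,u[0]-30:u[0]+30],None,fx=K,fy=K,interpolation=cv2.INTER_CUBIC).copy()
for rr,col in((.0125,(0,255,0)),(.0185,(0,255,255))):
  for t in np.arange(0,6.28,.2):
    p=CZ.apply([-.13*np.cos(a)+rr*np.cos(t),0,.175+.13*np.sin(a)+rr*np.sin(t)])+[C[0],C[1],0]
    v=(proj(f,p)-u+[30,25]+.5)*K; cv2.circle(im,tuple(int(x) for x in v),1,col,-1)
s=robot.state(); Rp=R.from_euler('xyz',s['ee_rot'])*R.from_euler('xyz',[np.pi,0,np.pi/2]).inv()
for yy in np.linspace(-.022,.019,9):
    v=(proj(f,s['ee_pos']+Rp.apply(HK+[0,yy,0]))-u+[30,25]+.5)*K; cv2.circle(im,tuple(int(x) for x in v),2,(255,0,0),-1)
cv2.imwrite('pics/'+n+'.png',im[:,:,::-1])
E
python3 ring.py 1.455 r1
```

```text
(no output)
```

View pics/r1.png

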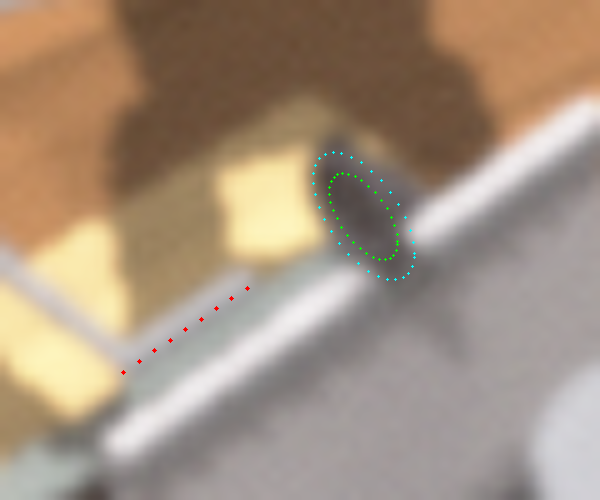

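Emit:
move_arm:
  deltas: [-1,0,0,3,0,0,0,-1,12,0,3,0,0,0,-1,24,0,3,0,0,0,-1,34,0,3,0,0,0,-1,44,0,3,0,0,0,-1,44,0,3,0,0,0]

```text
t: 9.75
ee_pos: [0.5503, -0.0813, 0.2888]
ee_rot: [3.141, -0.0, 1.725]
wrist_force: [-0.4, 0.3, -1.3]
gripper_width: 0.0237
```

```bash
python3 look.py l3;python3 ring.py 1.455 r2
```

```text
scene hook [([-0.0179, -0.0067, 0.3044], 0.67), ([-0.2493, 0.0655, -0.0023], 0.66)]
scene eye [([-0.0179, -0.0016, 0.3013], 0.97)]
top hook [([-0.0141, -0.0109, 0.3013], 0.65)]
top eye [([-0.0172, -0.0039, 0.3036], 0.6)]
t 10.05 hook kin [-0.0166 -0.0136  0.301 ] F [ 0.1694 -0.0544 -1.6471]
```

View pics/r2.png

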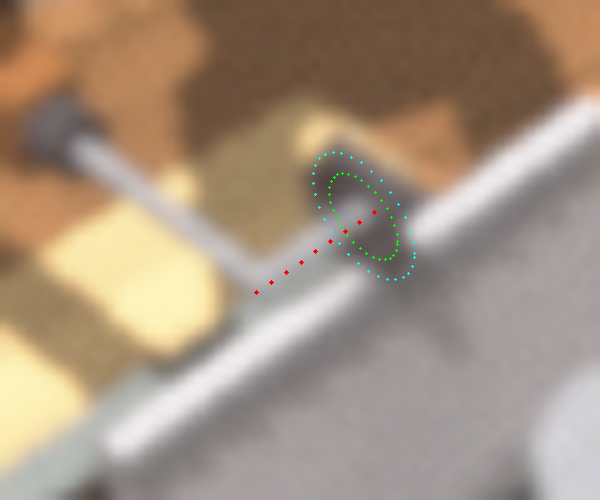

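View pics/l3.png

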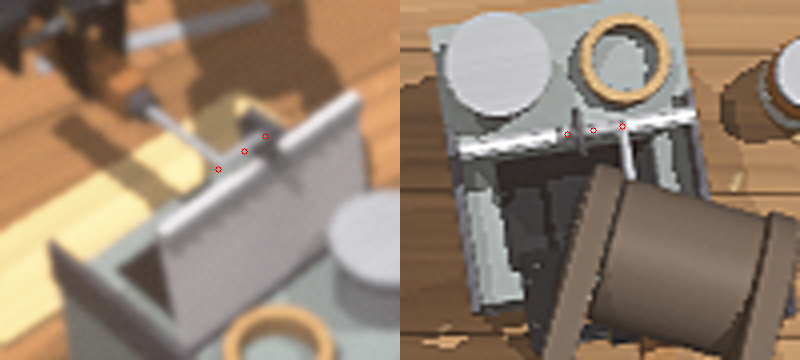

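Emit:
move_arm:
  deltas: [-1,6,0,0,0,0,0,-1,12,0,0,0,0,0,-1,12,0,0,0,0,0]

```text
t: 10.48
ee_pos: [0.5485, -0.0697, 0.2887]
ee_rot: [3.141, -0.0, 1.725]
wrist_force: [-0.7, 0.6, -1.9]
gripper_width: 0.024
```

```bash
python3 -c "
from h import *
x0,z0=-.0166,.301
A=np.concatenate([np.linspace(1.40,.2,20),[.13,.07,.02,-.02,-.05,-.07,-.08]])
for i,a in enumerate(A):
    r=.13+.005*(1-max(a,0)/1.4)
    x,z=-r*np.cos(a),.175+r*np.sin(a)
    print(i,round(a,2),round((x-x0)*1e3),round(-(z-z0)*1e3))
s=robot.state();print(s['t'],s['ee_pos'],s['wrist_force'])
"
```

```text
0 1.4 -5 -2
1 1.34 -14 -1
2 1.27 -22 1
3 1.21 -29 4
4 1.15 -37 7
5 1.08 -45 10
6 1.02 -52 14
7 0.96 -59 18
8 0.89 -66 23
9 0.83 -72 28
10 0.77 -78 34
11 0.71 -84 40
12 0.64 -90 47
13 0.58 -95 53
14 0.52 -99 60
15 0.45 -103 68
16 0.39 -107 75
17 0.33 -110 83
18 0.26 -113 91
19 0.2 -115 99
20 0.13 -117 109
21 0.07 -118 117
22 0.02 -118 123
23 -0.02 -118 129
24 -0.05 -118 133
25 -0.07 -118 135
26 -0.08 -118 137
10.475 [ 0.54849984 -0.06968285  0.28869862] [-0.71928727  0.63820459 -1.88757829]
```

Start the swing: the first 10 points.

Emit:
move_arm:
  deltas: [-1,0,-6,0,0,0,0,-1,0,-14,0,0,0,0,-1,0,-22,1,0,0,0,-1,0,-29,4,0,0,0,-1,0,-37,7,0,0,0,-1,0,-45,10,0,0,0,-1,0,-52,14,0,0,0,-1,0,-59,18,0,0,0,-1,0,-66,23,0,0,0,-1,0,-72,28,0,0,0]

```text
t: 11.72
ee_pos: [0.477, -0.0813, 0.2603]
ee_rot: [3.142, -0.0, 1.724]
wrist_force: [2.2, 0.1, -2.4]
gripper_width: 0.0235
```

```bash
python3 look.py l4
```

```text
scene hook [([-0.0902, 0.0047, 0.2748], 0.93), ([0.0028, -0.3179, 0.0027], 0.62)]
scene eye [([-0.0812, -0.0008, 0.2728], 0.77)]
top hook [([-0.0893, -0.0019, 0.2697], 0.44)]
top eye [([-0.0818, -0.0027, 0.2765], 0.75), ([0.1069, 0.3406, 0.0022], 0.49)]
t 12.025 hook kin [-0.0886 -0.0014  0.2731] F [ 0.7029 -0.2003 -1.4381]
```

View pics/l4.png

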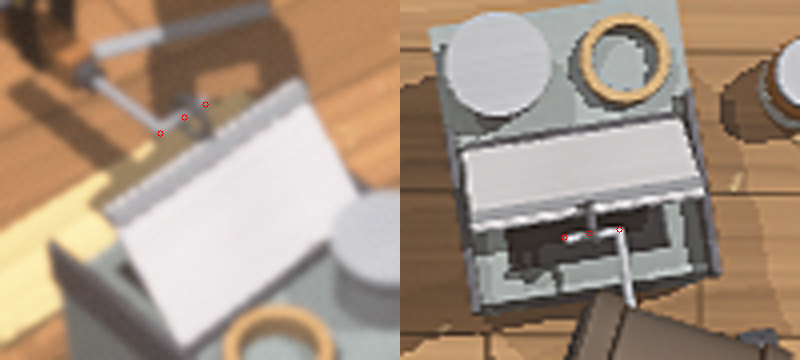

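Emit:
move_arm:
  deltas: [-1,0,-6,6,0,0,0,-1,0,-12,12,0,0,0,-1,0,-18,19,0,0,0,-1,0,-23,25,0,0,0,-1,0,-27,32,0,0,0,-1,0,-31,40,0,0,0,-1,0,-35,47,0,0,0,-1,0,-38,55,0,0,0,-1,0,-41,63,0,0,0,-1,0,-43,71,0,0,0]

```text
t: 13.28
ee_pos: [0.4348, -0.0878, 0.1891]
ee_rot: [3.142, -0.0, 1.724]
wrist_force: [1.1, -0.1, -1.4]
gripper_width: 0.0236
```

```bash
python3 look.py l5
```

```text
scene hook [([-0.1329, 0.0041, 0.2033], 0.62)]
scene eye [([-0.1257, -0.0008, 0.2071], 0.63)]
top hook [([-0.1265, -0.0011, 0.2005], 0.47)]
top eye [([-0.1271, -0.0062, 0.2055], 0.67)]
t 13.575 hook kin [-0.1316 -0.0014  0.2021] F [ 0.2368 -0.1954 -2.0697]
```

View pics/l5.png

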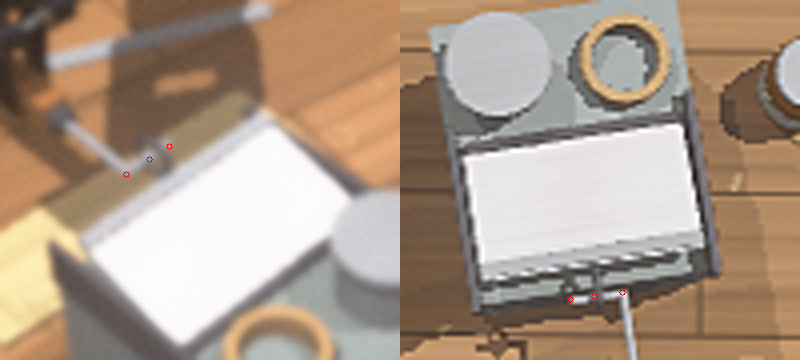

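Emit:
move_arm:
  deltas: [-1,0,-2,7,0,0,0,-1,0,-3,13,0,0,0,-1,0,-4,19,0,0,0,-1,0,-4,24,0,0,0,-1,0,-4,28,0,0,0,-1,0,-4,32,0,0,0,-1,0,-4,34,0,0,0,-1,0,-4,35,0,0,0]

```text
t: 14.58
ee_pos: [0.431, -0.0884, 0.1546]
ee_rot: [3.142, -0.0, 1.724]
wrist_force: [0.5, -0.2, 0.6]
gripper_width: 0.0242
```

```bash
python3 look.py l6
```

```text
scene hook [([-0.1357, 0.0037, 0.1703], 0.68), ([-0.1308, -0.0012, 0.1732], 0.24)]
scene eye [([-0.1311, -0.0008, 0.1737], 0.71)]
top hook [([-0.1325, -0.0015, 0.1675], 0.61)]
top eye [([-0.1303, -0.0059, 0.1758], 0.67)]
t 14.875 hook kin [-0.1357 -0.0014  0.1671] F [ 1.2766 -0.1734  0.1604]
```

View pics/l6.png

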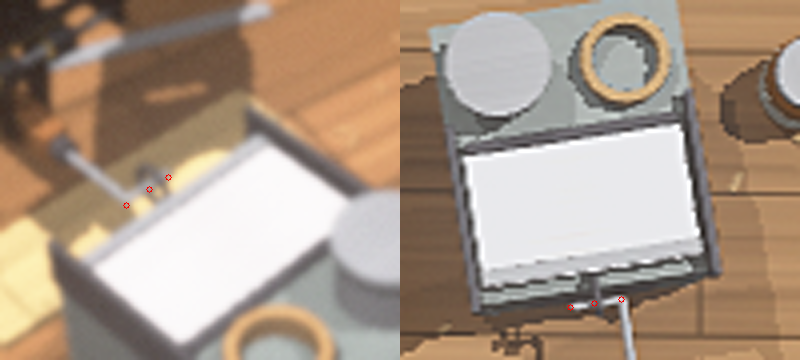

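Emit:
move_arm:
  deltas: [-1,0,0,2,0,0,0,-1,0,0,4,0,0,0,-1,0,0,4,0,0,0]

```text
t: 15.25
ee_pos: [0.4309, -0.0884, 0.1504]
ee_rot: [-3.141, -0.0, 1.724]
wrist_force: [1.4, 0.3, 0.1]
gripper_width: 0.0238
```

Emit:
move_arm:
  deltas: [-1,0,0,2,0,0,0,-1,0,0,3,0,0,0,-1,0,0,3,0,0,0]

```text
t: 15.62
ee_pos: [0.4309, -0.0884, 0.1475]
ee_rot: [-3.141, -0.0, 1.724]
wrist_force: [1.2, 0.1, -0.1]
gripper_width: 0.0239
```

```bash
python3 look.py l7; python3 ring.py 0 r7
```

```text
scene hook [([-0.1342, 0.0037, 0.1719], 0.93)]
scene eye [([-0.1273, -0.0008, 0.1708], 0.8)]
top hook [([-0.1307, 0.0004, 0.1693], 0.37)]
top eye [([-0.1322, -0.0065, 0.1753], 0.84), ([0.003, -0.0015, 0.1742], 0.45)]
t 15.925 hook kin [-0.1357 -0.0014  0.16  ] F [ 0.3594  0.2875 -0.8508]
```

View pics/r7.png

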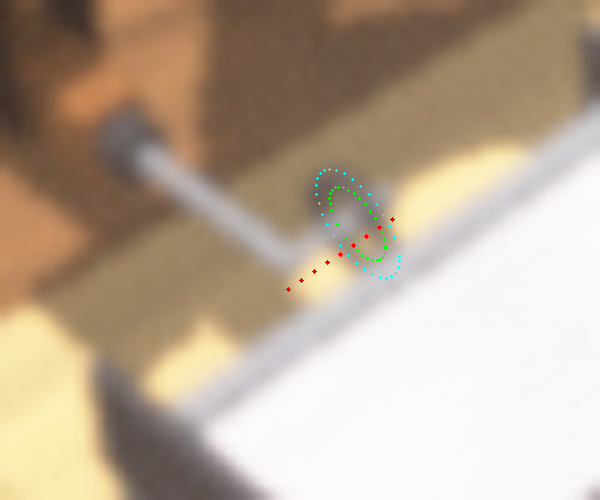

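View pics/l7.png

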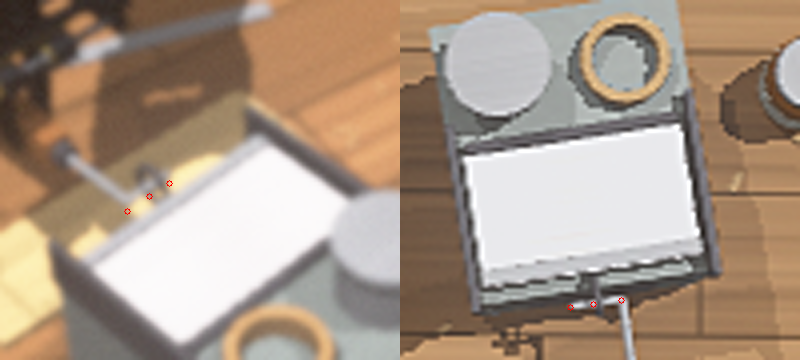

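```bash
cat > flap.py <<'E'
from h import *
import sys
f=grab('scene')
u=proj(f,CZ.apply([-.07,0,.175])+[C[0],C[1],0]).astype(int)
K=8
im=cv2.resize(f['image'][u[1]-36:u[1]+36,u[0]-48:u[0]+48],None,fx=K,fy=K,interpolation=cv2.INTER_CUBIC).copy()
def dot(p,col):
    v=(proj(f,CZ.apply(p)+[C[0],C[1],0])-u+[48,36]+.5)*K; cv2.circle(im,tuple(int(x) for x in v),1,col,-1)
for a,col in((0,(255,0,0)),(.06,(0,160,0))):
  for y in np.linspace(-.088,.088,30):
    for th in (.003,-.003): dot([-.112*np.cos(a)+th*np.sin(a),y,.175+.112*np.sin(a)+th*np.cos(a)],col)
for x in np.linspace(-.124,0,20):
    dot([x,-.1,.193],(0,0,255));dot([x,.1,.193],(0,0,255)); dot([x,.092,.193],(0,0,255))
for y in np.linspace(-.1,.1,30): dot([.1,y,.17],(0,0,255)); dot([-.124,y,.17],(255,0,255))
cv2.imwrite('pics/'+sys.argv[1]+'.png',im[:,:,::-1])
E
python3 flap.py f1
```

```text
(no output)
```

View pics/f1.png

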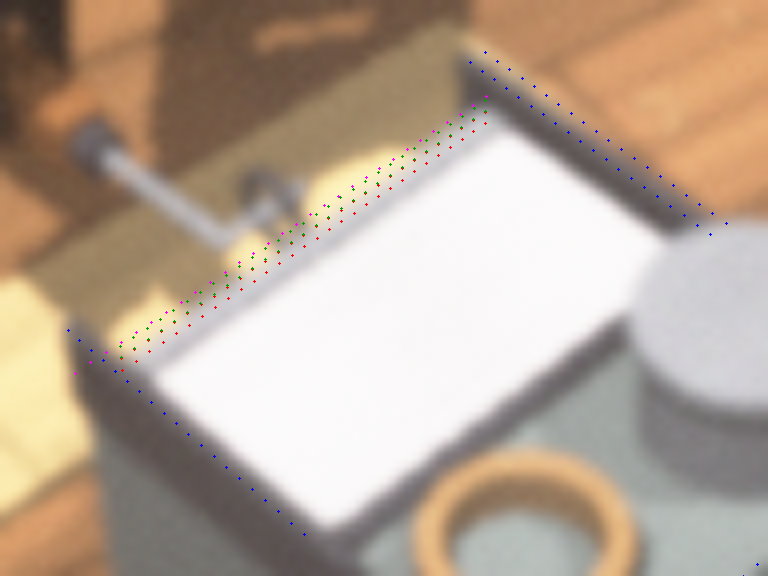

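Emit:
move_arm:
  deltas: [-1,0,-1,-4,0,0,0,-1,0,-2,-7,0,0,0,-1,0,-2,-7,0,0,0]

```text
t: 16.4
ee_pos: [0.4289, -0.0887, 0.1549]
ee_rot: [3.141, 0.0, 1.724]
wrist_force: [-0.8, 0.2, -1.9]
gripper_width: 0.0237
```

```bash
python3 look.py l8
```

```text
scene hook [([-0.1378, 0.0068, 0.181], 0.77)]
scene eye [([-0.1284, -0.0009, 0.1735], 0.94)]
top hook [([-0.2833, -0.2688, 0.0007], 0.55), ([-0.1346, 0.0006, 0.1743], 0.44)]
top eye [([-0.1298, -0.0037, 0.1765], 0.96), ([-0.1307, -0.0032, 0.177], 0.31)]
t 16.7 hook kin [-0.1376 -0.0014  0.167 ] F [-0.0061 -0.0761 -1.5484]
```

View pics/l8.png

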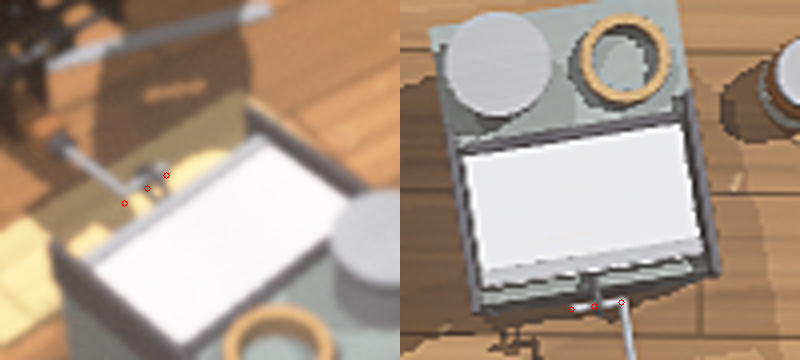

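Emit:
move_arm:
  deltas: [-1,-10,0,1,0,0,0,-1,-22,0,1,0,0,0,-1,-34,0,1,0,0,0,-1,-46,0,1,0,0,0,-1,-52,0,1,0,0,0,-1,-52,0,1,0,0,0]

```text
t: 17.45
ee_pos: [0.4369, -0.1405, 0.1535]
ee_rot: [-3.142, -0.0, 1.723]
wrist_force: [0.9, -0.6, -2.1]
gripper_width: 0.0237
```

```bash
python3 look.py l9
```

```text
scene hook [([-0.1356, -0.0459, 0.1763], 0.61), ([0.079, 0.2512, 0.0], 0.61)]
scene eye [([-0.1311, -0.003, 0.1708], 0.74)]
top hook [([-0.1359, -0.0528, 0.172], 0.62)]
top eye [([-0.1292, -0.0079, 0.1751], 0.7), ([0.0358, -0.2208, -0.0008], 0.3)]
t 17.75 hook kin [-0.1375 -0.0531  0.1661] F [-0.3619 -0.4975 -1.7521]
```

View pics/l9.png

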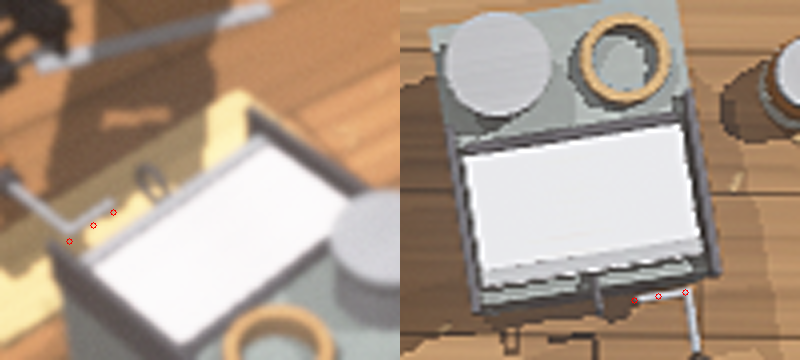

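Emit:
move_arm:
  deltas: [-1,-2,-5,-30,0,0,0,-1,-2,-10,-65,0,0,0,-1,-2,-10,-70,0,0,0]

```text
t: 18.12
ee_pos: [0.4278, -0.1437, 0.2253]
ee_rot: [3.139, 0.002, 1.724]
wrist_force: [-0.5, 0.2, -3.0]
gripper_width: 0.0236
```

```bash
cat > place.py <<'E'
from h import *
import sys
z,pit,al=float(sys.argv[1]),float(sys.argv[2]),float(sys.argv[3])
B=np.array([.4286,-.0035,.1127]); ya=B[2]-np.pi/2
Rp=R.from_euler('z',ya)*R.from_euler('y',np.radians(pit))
Rt=(Rp*R.from_euler('xyz',[np.pi,0,np.pi/2])).as_euler('xyz')
p=[B[0]+al*np.cos(ya),B[1]+al*np.sin(ya),z]
print(p,Rt); delta(p,Rt)
E
python3 place.py .09 3.5 .050; python3 place.py .09 0 .050
```

```text
[np.float64(0.43422307894496615), np.float64(-0.053182803696839406), 0.09] [-3.08050613e+00 -2.22044605e-16  1.12700000e-01]
t 18.125 cur [ 0.4278 -0.1437  0.2253] [3.1387e+00 2.0000e-03 1.7241e+00] F [-0.5  0.2 -3. ] w 0.0236 d [ 88.8  19.8 135.1] [ 2.93  2.77 92.3 ]
[np.float64(0.43422307894496615), np.float64(-0.053182803696839406), 0.09] [3.14159265 0.         0.1127    ]
t 18.125 cur [ 0.4278 -0.1437  0.2253] [3.1387e+00 2.0000e-03 1.7241e+00] F [-0.5  0.2 -3. ] w 0.0236 d [ 88.8  19.8 135.1] [ 2.200e-01 -5.000e-02  9.233e+01]
```

Emit:
move_arm:
  deltas: [-1,10,2,0,0,0,10,-1,20,4,0,0,0,20,-1,30,6,0,0,0,30,-1,40,8,0,0,0,40,-1,50,11,0,0,0,50,-1,60,13,0,0,0,60,-1,70,16,0,0,0,70,-1,80,18,0,0,0,80,-1,89,20,0,0,0,90,-1,89,20,0,0,0,92.3]

```text
t: 19.38
ee_pos: [0.4332, -0.0518, 0.2225]
ee_rot: [-3.141, 0.001, 0.111]
wrist_force: [-0.1, 0.0, -1.5]
gripper_width: 0.0239
```

```bash
python3 place.py .07 3.5 .050; python3 -c "
from h import *
B=[.4286,-.0035,.1127]
f=grab('scene','s5.png');g=grab('top','t5.png')
for F in (f,g):
  print([w(F,d['at']).round(4).tolist()+[round(d['score'],2)] for d in robot.tip_of(F,'hook')[:1]],[w(F,d['at']).round(4).tolist()+[round(d['score'],2)] for d in robot.tip_of(F,'pole')[:1]])
u=proj(f,[.43,0,.15]).astype(int);v=proj(g,[.43,0,.15]).astype(int)
k=np.hstack([F['image'][c[1]-60:c[1]+60,c[0]-65:c[0]+65] for F,c in((f,u),(g,v))])
cv2.imwrite('pics/k5.png',cv2.resize(k,None,fx=3,fy=3,interpolation=cv2.INTER_CUBIC)[:,:,::-1])
s=robot.state();print(s['ee_pos'],s['ee_rot'],s['t'])
"
```

```text
[np.float64(0.43422307894496615), np.float64(-0.053182803696839406), 0.07] [-3.08050613e+00 -2.22044605e-16  1.12700000e-01]
t 19.375 cur [ 0.4332 -0.0518  0.2225] [-3.141e+00  1.300e-03  1.108e-01] F [-0.1  0.  -1.5] w 0.0239 d [  1.    1.5 152.5] [ 3.47  0.07 -0.11]
[[0.4695, -0.1653, 0.2426, 0.91]] [[0.4203, 0.0342, 0.2144, 0.98]]
[[0.4722, -0.1711, 0.2427, 0.71]] [[0.4265, 0.0346, 0.2157, 0.8]]
[ 0.43345796 -0.05259068  0.22325477] [-3.14137001e+00  4.69705583e-04  1.13886297e-01] 19.675
```

View pics/k5.png

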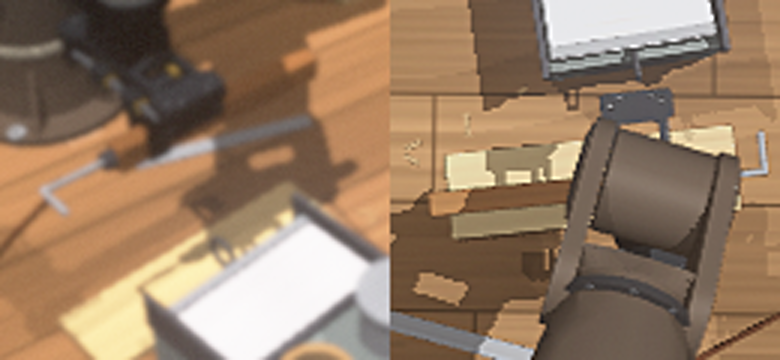

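Emit:
move_arm:
  deltas: [-1,1,1,40,3.5,0,0,-1,1,1,80,3.5,0,0,-1,1,1,120,3.5,0,0,-1,1,1,155,3.5,0,0,-1,1,1,175,3.5,0,0,-1,1,1,190,3.5,0,0,-1,1,1,195,3.5,0,0,-1,1,1,195,3.5,0,0]

```text
t: 20.68
ee_pos: [0.4347, -0.0535, 0.0286]
ee_rot: [-3.08, 0.0, 0.113]
wrist_force: [-0.9, -0.5, -1.6]
gripper_width: 0.0238
```

```bash
cat > lk.py <<'E'
from h import *
import sys
f=grab('scene');g=grab('top')
for F in (f,g):
  print([[w(F,d['at']).round(4).tolist()+[round(d['score'],2)] for d in robot.tip_of(F,q)[:1]] for q in ('hook','pole','board')])
u=proj(f,[.43,0,.05]).astype(int);v=proj(g,[.43,0,.05]).astype(int)
k=np.hstack([F['image'][c[1]-60:c[1]+60,c[0]-65:c[0]+65] for F,c in((f,u),(g,v))])
cv2.imwrite('pics/%s.png'%sys.argv[1],cv2.resize(k,None,fx=3,fy=3,interpolation=cv2.INTER_CUBIC)[:,:,::-1])
s=robot.state();print(s['ee_pos'],s['ee_rot'],s['t'],s['wrist_force'])
E
python3 lk.py k6
```

```text
[[[0.4704, -0.1672, 0.0448, 0.78]], [[0.4208, 0.0303, 0.0265, 0.67]], [[0.4281, 0.0026, -0.002, 0.72]]]
[[[0.4738, -0.1713, 0.0411, 0.74]], [[0.4272, 0.0336, 0.0279, 0.7]], [[0.4258, -0.0066, -0.0019, 0.89]]]
[ 0.43476538 -0.05347601  0.02889291] [-3.08066648e+00 -5.75091616e-04  1.13079080e-01] 21.075 [-0.23359026  0.80329597 -0.68867055]
```

View pics/k6.png

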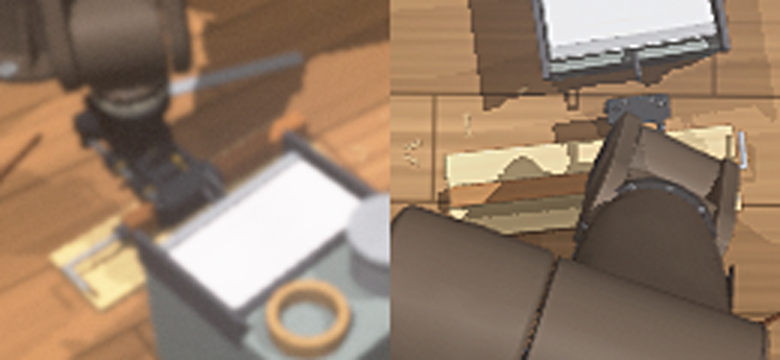

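Emit:
move_arm:
  deltas: [-1,0,-1,5,0,0,0,-1,0,-2,9,0,0,0,-1,0,-2,12,0,0,0,-1,0,-2,13,0,0,0,-1,0,-2,13,0,0,0]

```text
t: 21.7
ee_pos: [0.4343, -0.0507, 0.0157]
ee_rot: [-3.08, 0.0, 0.113]
wrist_force: [0.3, 0.6, -1.6]
gripper_width: 0.024
```

Emit:
move_arm:
  deltas: [-1,0,0,1,0,0,0,-1,0,0,2,0,0,0,-1,0,0,2,0,0,0]

```text
t: 22.08
ee_pos: [0.4344, -0.0507, 0.0145]
ee_rot: [-3.081, -0.001, 0.113]
wrist_force: [-1.6, -1.4, 14.8]
gripper_width: 0.024
```

```bash
python3 lk.py k7
```

```text
[[[0.469, -0.1685, 0.0305, 0.71]], [[0.4197, -0.5432, 0.0018, 0.69]], [[0.7411, -0.0674, 0.1655, 0.2]]]
[[[0.4719, -0.1709, 0.0259, 0.59]], [], [[0.4256, -0.0077, -0.002, 0.9]]]
[ 0.43444078 -0.05062837  0.01453708] [-3.08066825e+00 -8.92247752e-04  1.12955875e-01] 22.475 [-2.50677277 -1.24926875 14.77148864]
```

View pics/k7.png

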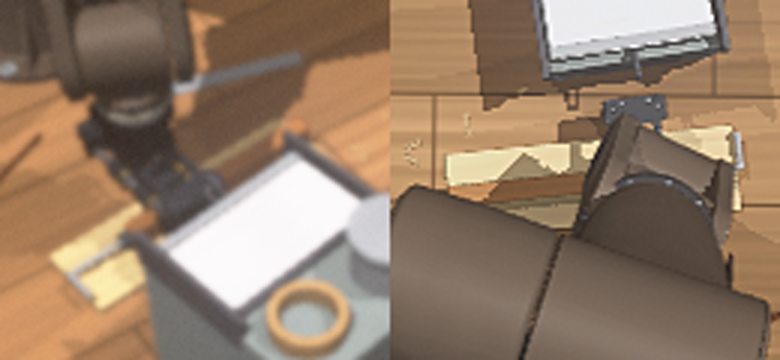

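Emit:
move_arm:
  deltas: [-1,0,0,-1,0,0,0,-0.4,0,0,-1,0,0,0,-0.1,0,0,-1,0,0,0,0,0,0,-1,0,0,0,0,0,0,-1,0,0,0,0,0,0,-1,0,0,0]

```text
t: 23.22
ee_pos: [0.4343, -0.0506, 0.0147]
ee_rot: [-3.08, -0.0, 0.113]
wrist_force: [0.7, 0.8, 0.2]
gripper_width: 0.0474
```

Emit:
move_arm:
  deltas: [0,0,0,-15,0,0,0,0,0,0,-40,0,0,0,0,0,0,-90,0,0,0,0,0,0,-140,0,0,0,0,0,0,-190,0,0,0,0,0,0,-240,0,0,0,0,0,40,-270,0,0,0,0,0,90,-270,0,0,0,0,0,150,-270,0,0,0,0,0,200,-270,0,0,0]

```text
t: 24.48
ee_pos: [0.4585, -0.2674, 0.2719]
ee_rot: [-3.081, -0.0, 0.113]
wrist_force: [0.9, 0.5, -0.3]
gripper_width: 0.0473
```

Emit:
move_arm:
  deltas: [0,0,60,0,0,0,0,0,0,120,0,0,0,0,0,0,160,0,0,0,0,0,0,160,0,0,0,0]

```text
t: 24.98
ee_pos: [0.4762, -0.4262, 0.2608]
ee_rot: [-3.079, 0.001, 0.111]
wrist_force: [-0.2, 1.1, -0.1]
gripper_width: 0.0473
```

```bash
python3 lk.py k8; python3 -c "
from h import *
f=grab('scene','s9.png');g=grab('top','t9.png')
a=cv2.imread('pics/t9.png');cv2.imwrite('pics/t9c.png',cv2.resize(a[125:285,225:355],None,fx=4,fy=4,interpolation=cv2.INTER_CUBIC))
"; python3 flap.py f9
```

```text
[[[0.4678, -0.1663, 0.0326, 0.57]], [[0.4238, 0.0339, 0.0123, 0.78]], [[0.4312, 0.0016, -0.0005, 0.9]]]
[[[0.4729, -0.1701, 0.0242, 0.83]], [[0.4274, 0.0355, 0.0162, 0.73]], [[0.4276, -0.0084, -0.0052, 0.63]]]
[ 0.4769049  -0.42330267  0.26278909] [-3.08093082e+00 -4.39321423e-04  1.13899467e-01] 25.375 [ 0.14710134  0.75931151 -0.43478684]
```

View pics/t9.png

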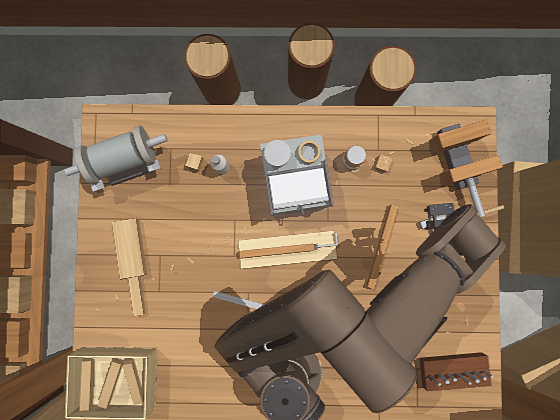

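View pics/t9c.png

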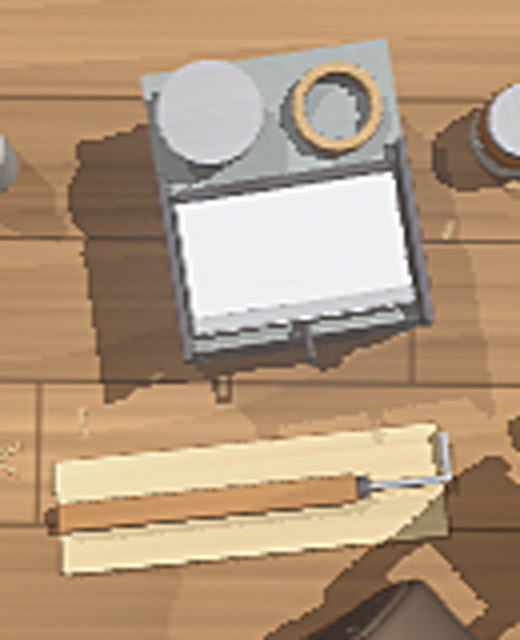

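View pics/f9.png

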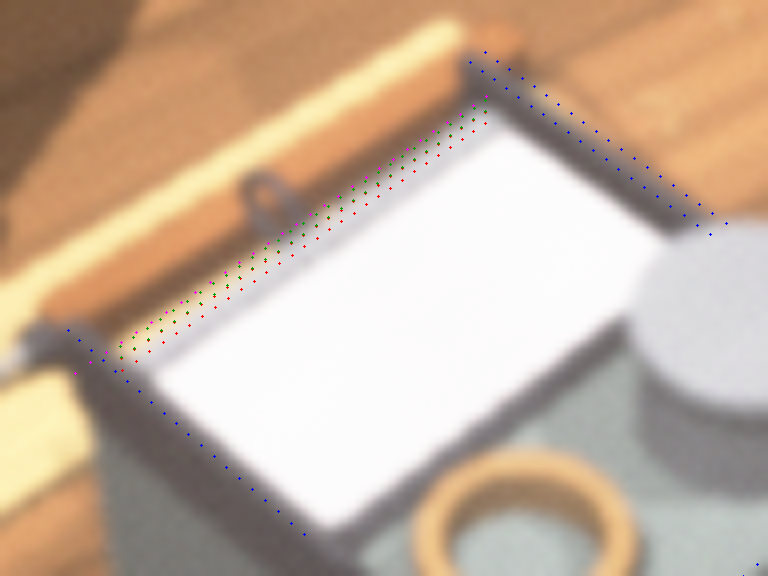

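View pics/s9.png

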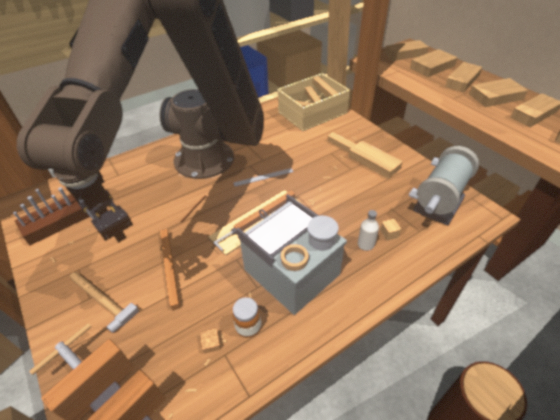

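```bash
python3 -c "
from h import *
s=robot.state();print(s['t'],s['joint_vel'])
robot.hand_in()"
```

```text
25.525 [-0.00281584  0.00344784 -0.00179605  0.00169789  0.000781    0.00027907]
the job is handed in; nothing more can be done
```

I shut the flap with the hook in the ring eye, unhooked, laid the pole along the middle of the board and let go. I handed the job in at 25.5 s with the arm clear of everything.

**Flap:** I believe it is fully shut.
- The eye was found at a height of about 174 mm, against 175 when shut.
- The flap did not move under extra downward push or after I unhooked.
- In the camera overlay its front edge matched the shut position to about 1 pixel, roughly 0.02 rad, so a gap smaller than that would not show.

**Pole:** It lies flat, about 0.3° off the board's length. The pole is as long as the board, so each end sticks out by an estimated 4 to 5 mm. It tipped about 3.5° in the grip when the flap met its stop, so I tilted the gripper to match before setting it down.

**Forces and surroundings:** The highest wrist force I read was about 15 N, when the pole met the board. The last pictures show the bystanders looking unmoved, judged by eye. I saw no sign of the robot touching the chest or flap.

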